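# Shut the model-maker's display case

### The arm

A 6-joint arm with a two-finger parallel gripper is mounted at the origin on the work surface. World frame = base frame: x ahead of the robot, y to its left, z up, the work surface at z = 0. Lengths are in m, angles in rad, forces in N, time in s.
With the tool pointing down it reaches from about 0.35 to 0.975 m from the base axis. Payload 4.9 kg.
Tool frame: the origin (TCP) lies at the very end of the fingers, on their centre line; the grasp point (between the pads) lies 19 mm behind it; z points along the fingers, y is the line along which they close (so a half turn about z gives the same grasp; the last joint's range is limited). The gripper opens to 85 mm and grips with 20 to 120 N. Pads are 22 mm wide; open, the fingers measure 114 mm over their backs; the gripper's body (76 mm by 85 mm) begins 54 mm behind the grasp point. The pads swing forward as they close: fully open they stand 13 mm farther back than shut.
Start: joints at [1.066, 0.053, 1.613, -0, 1.476, -0.119], TCP at [0.235, 0.579, 0.231] pointing down, gripper open.
Joint ranges: [-3.01, 3.01], [-1.01, 2.22], [0.06, 2.58], [-1.02, 4.17], [0.09, 2.62], [-3.14, 3.14]. Speed limits (rad/s): [2.57, 2.57, 3.14, 3.14, 3.14, 3.14].

### API

Orientations are given as a rotation vector (axis times angle).
In Python, from station import get_obs, get_image, get_calibration, finish_job gives the robot as it stands.
- The arm moves only by the tool servo_tool, never from a script. Its argument "increments" is a list of rows, each a list of 5 numbers: the opening, from 0 (shut) to 1 (fully open), then the shift along the tool's x, y, z in mm, then the turn about the tool's z in degrees. In form: [[jaw, tx, ty, tz, spin], ...]. A call has 1 to 12 rows; each row shifts and turns the commanded pose from where the row before left it, along the tool's axes as they then stand; what a row does not reach is not made up. A row lasts 1/8 s, in which the tool goes at most 62.5 mm and 10.7 degrees, less where a joint would pass 70% of its speed; a pose out of reach is approached as far as the arm can. A call is refused whole if a number of a shift passes 62.5 or a number of a turn 10.7, either way. A call with a gripper value outside its range is refused whole. The fingers move at their own pace and stop on an object; "force" is the grip in N (left out, the last holds). Time passes only in rows, so rows that do not move let the fingers close. It gives the time, the measured TCP pose, the force, the opening and the grip force at its end, in the units of the state.
- get_obs(): the state, without advancing time (a new reading comes with each control period).
- get_image(name): name is "scene" or "side" or "wrist"; returns the picture (480x640x3 uint8, red, green, blue); there is no depth.
- get_calibration(name): a dict with "fx", "fy", "cx", "cy" (pixels), "R" (3x3) and "t" (3): a world point X has camera coordinates R X + t; the wrist camera has in their place "mount" (4x4, takes a point from camera to tool coordinates, whose origin is the TCP and whose axes are the flange's). Camera axes: x right, y down, z forward; pixel columns grow to the right and rows downward; lengths in m; the calibration is good to about 2 mm. A picture is of the moment at which its call begins: read the wrist's pose just before it. get_calibration takes no time and is no camera call.
- finish_job(): hands the job in; it is judged then, once.
The state is a dict: "t": time; "q": joint angles; "dq": joint speeds; "effort": joint torques, N m; "tool_pos": TCP position; "tool_rot": TCP orientation; "contact_force": force on the tool from outside, world axes, zero at the start; "wrist_torque": the same for the moment, N m; "opening": finger opening in m; "grip_force": force on a finger pad.
Only numpy, scipy, OpenCV 4.12 (cv2) and the standard library are available. Lean on these libraries where they do the work, as an engineer would, in place of code of your own. Each camera call takes 0.05 s, during which the arm holds its last target. There are 200 camera calls.

### The job

Set the blue-roofed clay house upright in the long pocket of the sloping display tray without dropping it, let go of it, and only then swing the clear cover down over it and press its orange lip until the catch snaps and holds the cover fully shut. The cover is thin acrylic: press firmly but do not force it. Leave the other models and the things around where they stand.

Things in the scene. Friction and masses are not known exactly. Their poses are not given: they have to be found in the camera images.
- house_blue: small clay model of a terrace of houses with a pale blue flat roof, loose: 34 mm (its x) by 90 mm (its y) by 48 mm to the roof, plus two chimneys 10 x 8 x 6 mm on the roof at y = -30 and +30 mm. Front and back look alike and either may face up the slope. About 0.2 kg. Origin at the centre of its underside, z up to the roof
- house_roof (a point): centre of the blue roof's top, 48 mm above the underside of the blue-roofed house
- tray: fixed dark wooden tray on a plywood wedge, 130 mm (x) by 140 mm (y), tilted 30 degrees, low side to the robot. z is the slope's normal, x points up the slope to the cover's hinge. Origin at the centre of its underside; the grey lined deck lies 22 mm above. In the deck is a pocket 42 mm (x) by 98 mm (y), 10 mm deep, for the house.
- catch_top (a point): middle of the top of the dark steel catch housing at the lower front edge of the tray (tray x = -70 to -86 mm, 34 mm wide in y, top 41 mm above the underside); a sprung brass bar in it holds the cover shut; axes as the tray's
- pocket (a point): centre of the pocket's floor, axes as the tray's (12 mm above the tray's underside, x = -8 mm)
- cover (a joint): angle of the clear cover: near 0 when shut, grows as it opens (to 2.1). The stiff hinge lets it stay where it is left. The catch is height-adjustable and its setting is not known: shut, the cover stands on the catch's stop at between 0 and 0.048. some 0.073 above that the sprung bar halts it; about 10 N on the lip drives it past the bar onto the stop, where the bar holds it
- cover_hinge (a point): middle of the cover's hinge line, which runs along the tray's y at the top (+x) edge of the deck, 62 mm up the slope from the tray's centre and 22 mm above its underside; axes turn with the cover. The cover is an open-bottomed clear box, 124 mm from the hinge to its front, 136 mm wide, 52 mm tall, walls 4 mm
- cover_lip (a point): middle of the outer (upper, when shut) face of the orange lip, which overhangs the front of the cover's top by 22 mm, 60 mm wide in y, 6 mm thick. The point lies 135 mm from the hinge and 54 mm above it when shut; axes turn with the cover, z out of the face
- house_red: bystander: the same model with a red roof, origin at the centre of its underside
- house_plain: bystander: the same model unpainted brown, origin at the centre of its underside
- brush_pot: bystander: blue pot with brushes, 80 mm wide, 110 mm tall, brushes to 200 mm; origin under its centre
- water_pot: bystander: white pot with a brush, 72 mm wide, 90 mm tall, brush to 170 mm; origin under its centre
- glaze_jar: bystander: jar 60 mm wide, 75 mm tall; origin under its centre
- sponge: bystander: green block sponge 50 x 85 x 30 mm; origin under its centre
- paint_bottle: bystander: yellow paint bottle 44 mm wide, 80 mm tall; origin under its centre

How it is judged:
On the way:
1. the blue-roofed house is seated upright in the pocket and let go while the cover is still open (z of house_blue in the frame of pocket between -0.004 and 0.004 m and distance between house_blue and pocket below 0.012 m and angle between the z axis of house_blue and the z axis of tray, either way round below 0.12 rad and angle between the y axis of house_blue and the y axis of tray, either way round below 0.2 rad and z of house_roof in the frame of pocket above 0.04 m and contact force between the fingers and house_blue below 0.1 N and value of joint cover above 1.2 rad), for 0.2 s.
At the end, for the whole second after the job is handed in: The blue-roofed house stands roof up on the pocket's floor (origin within 12 mm of the pocket's centre and 4 mm of its floor, upright to the slope within 0.12 rad, lengthwise within 0.2 rad), at rest, and the cover is held shut by its catch (joint below 0.058 rad) (z of house_blue in the frame of pocket between -0.004 and 0.004 m and distance between house_blue and pocket below 0.012 m and angle between the z axis of house_blue and the z axis of tray, either way round below 0.12 rad and angle between the y axis of house_blue and the y axis of tray, either way round below 0.2 rad and z of house_roof in the frame of pocket above 0.04 m and value of joint cover below 0.058 rad and velocity of joint cover below 0.05 rad/s and linear speed of house_blue below 0.02 m/s); the robot touches nothing.
It fails at once if the thin cover is forced: more than 50 N from the fingers on it (contact force between the fingers and cover above 50 N).
It fails at once if the blue-roofed house is dropped (falls at over 0.6 m/s out of the fingers) (contact force between the fingers and house_blue below 0.1 N and linear speed of house_blue above 0.6 m/s).
It fails at once if a bystander is moved by more than 30 mm or tipped over (distance of any of house_red, house_plain, brush_pot, water_pot, glaze_jar, sponge, paint_bottle from where it was at the start of the episode above 0.03 m or angle between any of house_red, house_plain, brush_pot, water_pot, glaze_jar, sponge, paint_bottle's own z axis and vertical above 0.5 rad).
It also fails if it takes over 72 s, if anything falls off the work surface, if the arm or the gripper's body presses on something with over 40 N, if the wrist force passes 120 N, or if a joint passes its speed limit or range.

## Working session

There is one attempt and no reset: what is moved stays moved. The work goes in short steps, Python scripts to look and compute and a tool call to move; the robot and the scene stay as the last step left them, time stands still between calls to the robot, and variables do not carry over. Pictures are saved under pics/ and viewed, at most 10 in all, crops included, and the job is handed in when it is done.

Besides the shell and the picture viewer there is one more tool, called after "Call:" as name([rows], argument=value, ...), one row to a line, values as JSON. servo_tool: Moves the arm, as the interface text tells. Its arguments: {"type":"object","properties":{"increments":{"type":"array"},"force":{"type":"number"}},"required":["increments"]}

```bash
ls; mkdir -p pics
python3 - <<'E'
from station import *
import cv2,numpy as np
o=get_obs();print({k:np.round(v,3).tolist() for k,v in o.items()})
for n in("scene","side","wrist"):
    c=get_calibration(n);print(n,{k:np.round(v,4).tolist() for k,v in c.items()})
    cv2.imwrite(f"pics/{n}0.png",get_image(n)[:,:,::-1])
E
```

```text
pics
{'t': 0.0, 'q': [1.066, 0.053, 1.614, 0.0, 1.476, -0.119], 'dq': [-0.001, -0.0, 0.0, -0.0, -0.001, 0.001], 'effort': [-0.001, -39.37, -37.016, -0.0, 0.007, 0.0], 'tool_pos': [0.235, 0.579, 0.23], 'tool_rot': [-0.602, -3.083, 0.003], 'contact_force': [0.267, 0.474, -0.875], 'wrist_torque': [0.016, 0.018, -0.007], 'grip_force': 0.0, 'opening': 0.085}
scene {'fx': 571.7958, 'fy': 571.7958, 'cx': 319.6241, 'cy': 237.1433, 'R': [[-0.5199, 0.8539, 0.0218], [0.5781, 0.3705, -0.727], [-0.6289, -0.3653, -0.6863]], 't': [0.3, -0.2959, 1.6302]}
side {'fx': 616.5106, 'fy': 616.5106, 'cx': 310.9654, 'cy': 226.6444, 'R': [[0.7264, -0.6871, -0.0161], [-0.4176, -0.4226, -0.8044], [0.5459, 0.5911, -0.5938]], 't': [-0.4387, 0.3075, 1.1543]}
wrist {'fx': 339.4252, 'fy': 339.4252, 'cx': 322.4145, 'cy': 246.173, 'mount': [[0.0, -0.948, -0.3182, 0.0838], [1.0, -0.0001, 0.0003, 0.0007], [-0.0003, -0.3182, 0.948, -0.1429], [0.0, 0.0, 0.0, 1.0]]}
```

View pics/scene0.png

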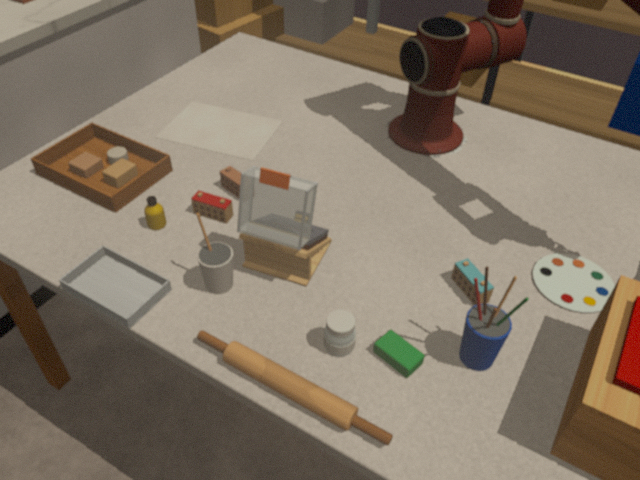

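View pics/side0.png

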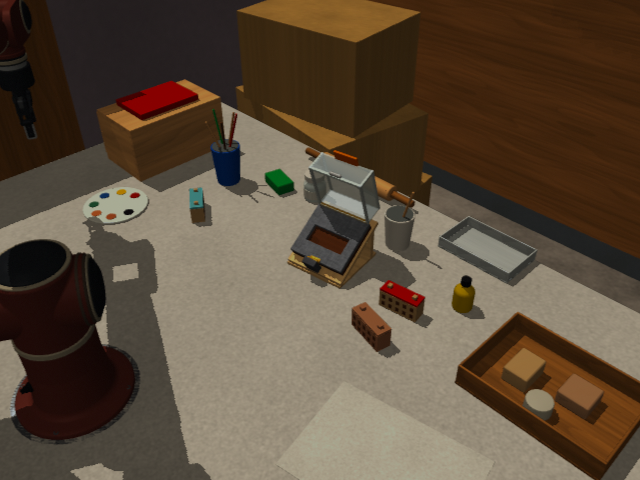

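The scene view shows the blue house at (472,280) next to the brush pot (485,335), with the tray and open cover at (285,225). In the side view the house is at (197,205), the pocket at (328,238), the catch at (312,262) and the lip at (345,157).

```bash
cat > h.py <<'E'
from station import *
import cv2,numpy as np
from scipy.spatial.transform import Rotation as Ro
def cam(n,o=None):
    c=get_calibration(n)
    K=np.array([[c["fx"],0,c["cx"]],[0,c["fy"],c["cy"]],[0,0,1]])
    if n=="wrist":
        o=o or get_obs(); M=np.array(c["mount"]); T=np.eye(4)
        T[:3,:3]=Ro.from_rotvec(o["tool_rot"]).as_matrix();T[:3,3]=o["tool_pos"]
        W=np.linalg.inv(T@M); R,t=W[:3,:3],W[:3,3]
    else: R,t=np.array(c["R"]),np.array(c["t"])
    return K,R,t
def ray(C,p):
    K,R,t=C; d=R.T@np.linalg.solve(K,[p[0],p[1],1]); return -R.T@t,d/np.linalg.norm(d)
def onz(C,p,z):
    o,d=ray(C,p); return o+d*(z-o[2])/d[2]
def tri(*cp):
    A=[];b=[]
    for C,p in cp:
        o,d=ray(C,p);P=np.eye(3)-np.outer(d,d);A.append(P);b.append(P@o)
    A=np.array(A);b=np.array(b);x=np.linalg.solve(A.sum(0),b.sum(0))
    return x,[float(np.linalg.norm(a@x-c)) for a,c in zip(A,b)]
def proj(C,X):
    K,R,t=C;p=K@(R@np.asarray(X)+t);return p[:2]/p[2]
E
python3 - <<'E'
from h import *
S,D=cam("scene"),cam("side")
for n,a,b in [("house",(470,272),(197,197)),("pot",(487,315),(227,147)),("lip",(275,179),(346,157))]:
    x,e=tri((S,a),(D,b));print(n,x.round(3),np.round(e,4))
for n,f in (("scene",(200,150,190,160)),("side",(270,130,140,165))):
    x,y,w,h=f;im=cv2.imread(f"pics/{n}0.png")[y:y+h,x:x+w]
    cv2.imwrite(f"pics/{n}_tray.png",cv2.resize(im,None,fx=3.5,fy=3.5,interpolation=cv2.INTER_CUBIC))
a=cv2.imread("pics/scene_tray.png");b=cv2.imread("pics/side_tray.png");h=560
a=cv2.resize(a,(400,337));b=cv2.resize(b,(400,471));o=np.zeros((471,800,3),np.uint8);o[:337,:400]=a;o[:,400:]=b;cv2.imwrite("pics/tr.png",o)
E
```

```text
house [0.5   0.312 0.053] [0.0014 0.0014]
pot [0.65  0.381 0.114] [0.0037 0.0037]
lip [ 0.669 -0.047  0.249] [0.0005 0.0005]
```

View pics/tr.png

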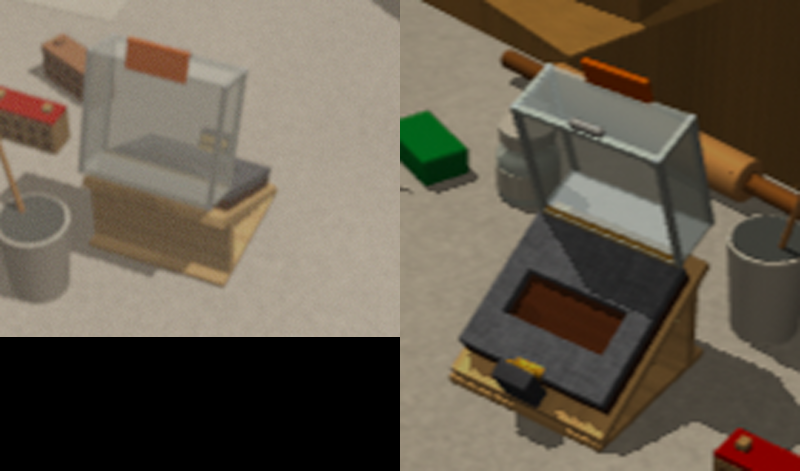

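The crop shows the cover standing open at about vertical. The pocket is a brown rectangle and the catch is at the front. The wrist camera goes over the house next.

Call:
servo_tool([
  [1,-43,-18,-5,0],
  [1,-43,-18,-5,0],
  [1,-43,-18,-5,0],
  [1,-43,-18,-5,0],
  [1,-43,-19,0,0],
  [1,-43,-19,0,0],
  [1,-43,-19,0,0],
  [1,-43,-19,0,0],
  [1,0,0,0,0],
  [1,0,0,0,0],
])

```text
t: 1.4
tool_pos: [0.4978, 0.3126, 0.2509]
tool_rot: [-0.602, -3.082, 0.0]
contact_force: [-0.1, 0.4, -0.5]
opening: 0.0856
grip_force: 0.0
```

Run:
```python
from h import *
o=get_obs();print({k:np.round(v,3).tolist() for k,v in o.items() if k in("t","tool_pos","tool_rot","dq")})
im=get_image("wrist")[:,:,::-1];cv2.imwrite("pics/w1.png",im);np.save("w1.npy",[o["tool_pos"],o["tool_rot"]])
```

```text
{'t': 1.4, 'dq': [0.022, -0.006, 0.002, -0.002, -0.0, -0.001], 'tool_pos': [0.498, 0.313, 0.251], 'tool_rot': [-0.602, -3.082, 0.0]}
```

View pics/w1.png

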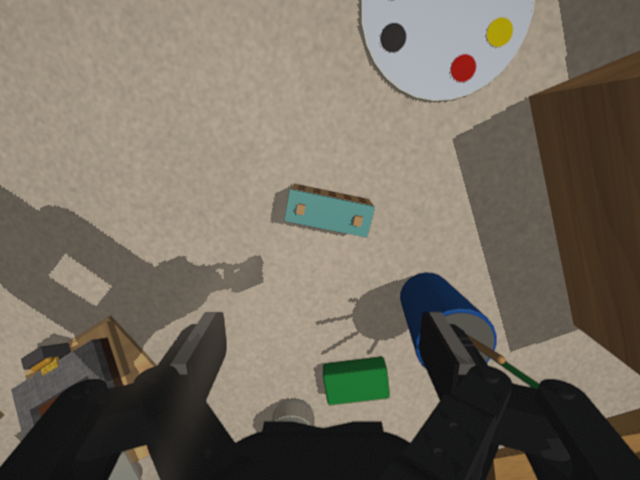

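The wrist view shows the blue roof at (330,212), with its chimneys at (300,210) and (357,221). The tray is at lower left and the pot at (450,320).

```bash
cat >> h.py <<'E'
def roof(im,C,z,box=None):
    hsv=cv2.cvtColor(im,cv2.COLOR_BGR2HSV);m=cv2.inRange(hsv,(80,60,80),(100,255,255))
    m=cv2.morphologyEx(m,cv2.MORPH_CLOSE,np.ones((9,9)))
    cs=cv2.findContours(m,cv2.RETR_EXTERNAL,cv2.CHAIN_APPROX_NONE)[0]
    c=max(cs,key=cv2.contourArea)
    P=np.array([onz(C,p[0],z)[:2] for p in c],np.float32)*1000
    mo=cv2.moments(c);return cv2.minAreaRect(P),(mo["m10"]/mo["m00"],mo["m01"]/mo["m00"]),cv2.boxPoints(cv2.minAreaRect(c))
E
python3 - <<'E'
from h import *
p,r=np.load("w1.npy");o={"tool_pos":p,"tool_rot":r};W=cam("wrist",o)
im=cv2.imread("pics/w1.png");R,c,b=roof(im,W,.048);print(R,c,b.round(1).tolist())
S,D=cam("scene"),cam("side")
cp=[(W,c)]
for C,n in((S,"scene"),(D,"side")):
    R2,c2,_=roof(cv2.imread(f"pics/{n}0.png"),C,.048);print(n,R2,c2);cp.append((C,c2))
print(tri(*cp))
# chimneys (tan blobs)
for q in((300,210),(357,221)):print(onz(W,q,.054).round(4))
E
```

```text
((496.9688415527344, 320.97344970703125), (88.9297866821289, 33.825843811035156), 56.17548370361328) (328.402038069602, 212.9431519579568) [[283.29998779296875, 220.3000030517578], [289.6000061035156, 188.89999389648438], [373.79998779296875, 205.8000030517578], [367.6000061035156, 237.10000610351562]]
scene ((501.149658203125, 319.5660095214844), (87.5283203125, 32.98403549194336), 56.75490188598633) (473.3983014861995, 274.8348195329087)
side ((500.63153076171875, 320.846923828125), (86.89894104003906, 33.27635955810547), 57.434329986572266) (195.9136975455265, 197.5193982581156)
(array([0.49852498, 0.31985819, 0.04711856]), [0.002044109699962736, 0.0011322472424765918, 0.0015601223634865373])
[0.4813 0.2954 0.054 ]
[0.514  0.3452 0.054 ]
```

Call:
servo_tool([
  [1,3,7,40,0],
  [1,0,0,50,5.7],
  [1,0,0,40,5.7],
  [1,0,0,0,0],
  [1,0,0,0,0],
  [1,0,0,0,0],
])

```text
t: 2.2
tool_pos: [0.4995, 0.3212, 0.1244]
tool_rot: [0.903, 3.005, 0.005]
contact_force: [-0.5, 0.2, 0.6]
opening: 0.0859
grip_force: 0.0
```

Run:
```python
from h import *
o=get_obs();W=cam("wrist",o);T=Ro.from_rotvec(o["tool_rot"]).as_matrix()
im=get_image("wrist")[:,:,::-1].copy()
R,c,b=roof(im,W,.048);print(o["t"],o["tool_pos"],R,b.round(1).tolist(),"tooly",np.degrees(np.arctan2(T[1,1],T[0,1])))
p,r=np.load("w1.npy");W1=cam("wrist",{"tool_pos":p,"tool_rot":r})
S,D=cam("scene"),cam("side")
print(tri((W1,(328.4,212.9)),(W,c)),tri((W,c),(S,(473.4,274.8)),(D,(195.9,197.5))))
x=np.r_[np.array(R[0])/1000,.048]-o["tool_pos"];print("tool err mm",(T.T@x*1000).round(1))
cv2.imwrite("pics/w2.png",im)
```

```text
2.2 [0.49951752 0.32117729 0.12438741] ((496.56536865234375, 321.40716552734375), (89.09043884277344, 33.752750396728516), 56.45267868041992) [[254.0, 233.0], [385.0, 233.0], [385.0, 279.0], [254.0, 279.0]] tooly 56.565925908171764
(array([0.49749734, 0.3202529 , 0.04316727]), [0.0004145691707342096, 0.0004145691707343802]) (array([0.49863261, 0.32011006, 0.04692946]), [0.0020971966569752853, 0.0011877870284814484, 0.001614225188308832])
tool err mm [ 2.8 -1.8 76.4]
```

View pics/w2.png

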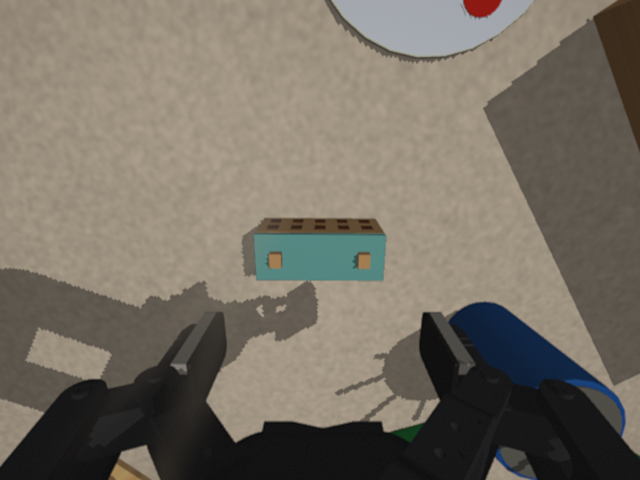

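The wrist view now shows the roof as a rectangle spanning (254..385, 233..279), with the chimneys at (275,261) and (363,261), aligned with the jaw. I'll grip across both chimneys so the house can swing about its own y and lie down on the slope.

Call:
servo_tool([
  [0.88,2,-2,30,0],
  [0.88,0,0,30,0],
  [0.88,0,0,14,0],
  [0.88,0,0,4,0],
  [0.88,0,0,0,0],
  [0.88,0,0,0,0],
])

```text
t: 3.0
tool_pos: [0.4962, 0.32, 0.0448]
tool_rot: [0.905, 3.007, 0.003]
contact_force: [-0.4, 0.4, 1.0]
opening: 0.0753
grip_force: 0.0
```

Call:
servo_tool([
  [0.88,0,0,1,0],
  [0.88,0,0,1,0],
  [0.88,0,0,0,0],
])

```text
t: 3.38
tool_pos: [0.4952, 0.3195, 0.0413]
tool_rot: [-0.905, -3.008, 0.0]
contact_force: [-0.7, -0.9, 1.0]
opening: 0.075
grip_force: 0.0
```

Run:
```python
from h import *
o=get_obs();print(o["t"],o["tool_pos"],o["contact_force"])
cv2.imwrite("pics/w3.png",get_image("wrist")[150:400,160:480,::-1].repeat(2,0).repeat(2,1))
```

```text
3.375 [0.49521535 0.3194972  0.04125635] [-0.71630774 -0.87359138  0.96702199]
```

View pics/w3.png

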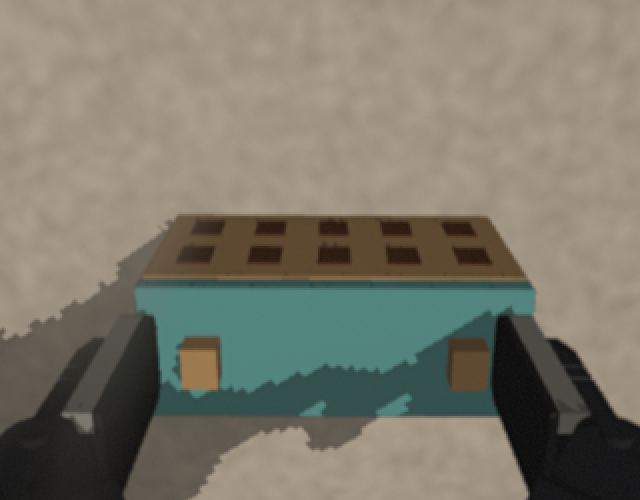

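The crop shows the chimney tops at (200,370) and (469,370), and both fingers are outside them. The jaw is slightly off centre, so I'll work out the correction.

Run:
```python
from h import *
o=get_obs();W=cam("wrist",o);T=Ro.from_rotvec(o["tool_rot"]).as_matrix()
f=lambda u,v,z:(T.T@(onz(W,(160+u/2,150+v/2),z)-o["tool_pos"])*1000).round(1)
print(o["t"],o["tool_pos"])
for z in(.050,.054): print(z,f(200,370,z),f(469,370,z))
print("roof",f(334,288,.048),f(334,415,.048),f(136,288,.048),f(535,288,.048))
```

```text
3.425 [0.49520013 0.31950844 0.04124383]
0.05 [ -3.9 -28.2  -8.8] [-3.9 33.3 -8.8]
0.054 [ -1.3 -27.3 -12.8] [ -1.3  32.3 -12.8]
roof [15.8  2.4 -6.8] [-17.6   2.5  -6.8] [ 15.8 -41.6  -6.7] [15.8 47.  -6.8]
```

Call:
servo_tool([
  [0.88,-1,2.5,-0.5,0],
  [0.88,0,0,0,0],
  [0.7,0,0,0,0],
  [0.7,0,0,0,0],
  [0.7,0,0,0,0],
  [0.7,0,0,0,0],
], force=40)

```text
t: 4.18
tool_pos: [0.4979, 0.3212, 0.0426]
tool_rot: [0.905, 3.008, 0.001]
contact_force: [-0.8, -0.3, 6.3]
opening: 0.0658
grip_force: 43.6
```

Call:
servo_tool([
  [0.7,0,0,-1,0],
  [0.7,0,0,-4,0],
  [0.7,0,0,-8,0],
  [0.7,0,0,-8,0],
  [0.7,0,0,-8,0],
  [0.7,0,0,0,0],
  [0.7,0,0,0,0],
  [0.7,0,0,0,0],
])

```text
t: 5.18
tool_pos: [0.4972, 0.3209, 0.0703]
tool_rot: [-0.905, -3.008, 0.001]
contact_force: [0.3, -0.4, -1.9]
opening: 0.0654
grip_force: 44.8
```

Run:
```python
from h import *
o=get_obs();print(o["t"],o["tool_pos"],o["contact_force"])
a=get_image("wrist")[150:400,160:480,::-1];b=get_image("side")[130:280,130:322,::-1]
cv2.imwrite("pics/w4.png",np.hstack([cv2.resize(a,(400,312)),cv2.resize(b,(400,312))]))
```

```text
5.175 [0.49717137 0.32088105 0.07034199] [ 0.26749451 -0.38930919 -1.93359609]
```

View pics/w4.png

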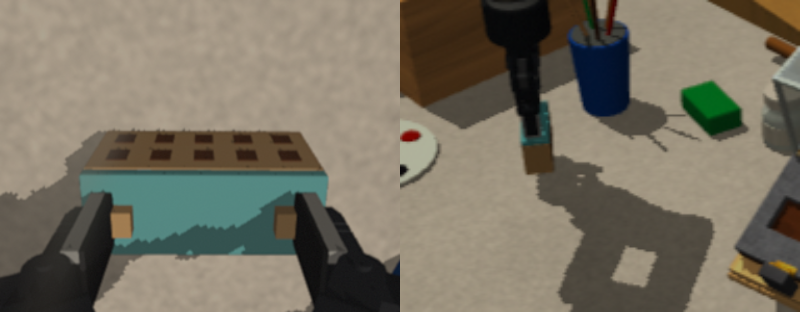

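The house is lifted and hangs level by its chimneys. I'll go up and sideways to view the tray with the wrist camera.

Call:
servo_tool([
  [0.7,0,0,-15,0],
  [0.7,0,0,-30,0],
  [0.7,0,0,-40,0],
  [0.7,0,0,-40,0],
  [0.7,0,0,-30,0],
  [0.7,-16,-8,-20,0],
  [0.7,-32,-17,-10,0],
  [0.7,-42,-22,0,0],
  [0.7,-42,-22,0,0],
  [0.7,-35,-20,0,0],
  [0.7,-20,-11,0,0],
  [0.7,-6,-3,0,0],
])

```text
t: 6.78
tool_pos: [0.6019, 0.1274, 0.2556]
tool_rot: [-0.908, -3.007, -0.0]
contact_force: [0.5, 0.4, -1.6]
opening: 0.0655
grip_force: 45.1
```

Call:
servo_tool([
  [0.7,0,0,0,0],
  [0.7,0,0,0,0],
  [0.7,0,0,0,0],
  [0.7,0,0,0,0],
])

```text
t: 7.28
tool_pos: [0.6013, 0.1293, 0.2559]
tool_rot: [0.904, 3.009, 0.0]
contact_force: [-0.8, -0.3, -1.1]
opening: 0.0655
grip_force: 45.1
```

Run:
```python
from h import *
o=get_obs();print(o["t"],o["tool_pos"],o["contact_force"],o["opening"])
im=get_image("wrist")[:,:,::-1];cv2.imwrite("pics/w5.png",im);np.save("w5.npy",[o["tool_pos"],o["tool_rot"]])
```

```text
7.275 [0.60133499 0.12933452 0.25588284] [-0.84440077 -0.31083679 -1.06204474] 0.06554932159375897
```

View pics/w5.png

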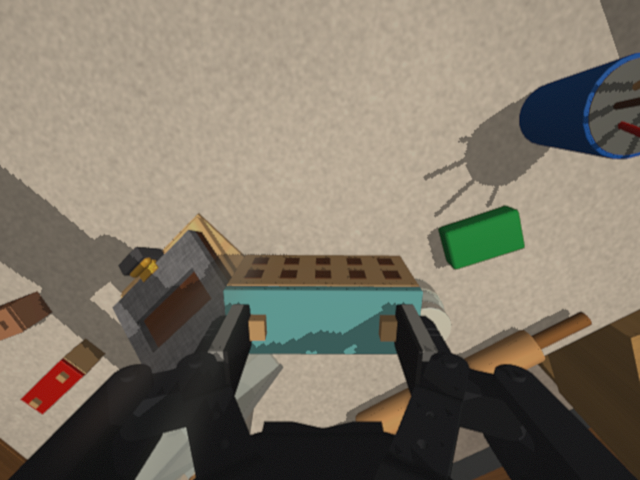

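The wrist view shows the pocket as a brown quad around (176,308), the catch at (140,265), and the held house in the centre at (322,320). I'll extract the pocket quad by colour in the wrist and side views and triangulate it.

Run:
```python
from h import *
p,r=np.load("w5.npy");W=cam("wrist",{"tool_pos":p,"tool_rot":r});D=cam("side");S=cam("scene")
def quad(f,roi):
    im=cv2.imread(f);x,y,w,h=roi;c=cv2.resize(im[y:y+h,x:x+w],None,fx=4,fy=4,interpolation=cv2.INTER_CUBIC)
    hsv=cv2.cvtColor(c,cv2.COLOR_BGR2HSV);m=cv2.inRange(hsv,(0,70,15),(18,255,150))
    m=cv2.morphologyEx(m,cv2.MORPH_OPEN,np.ones((7,7)))
    k=max(cv2.findContours(m,0,2)[0],key=cv2.contourArea)
    hull=cv2.convexHull(k); q=cv2.approxPolyN(hull,4,ensure_convex=True)[0] if hasattr(cv2,"approxPolyN") else None
    q=q.reshape(-1,2)/4+[x,y]-.375
    print(f,cv2.contourArea(k)/16,q.round(1).tolist()); 
    v=im.copy();cv2.polylines(v,[q.round().astype(int)],1,(0,255,0),1);return q,cv2.resize(v[y-20:y+h+20,x-20:x+w+20],(400,400))
a,va=quad("pics/w5.png",(125,255,92,100));b,vb=quad("pics/side0.png",(295,212,65,55))
cv2.imwrite("pics/q.png",np.hstack([va,vb]))
# order both by tri consistency: try matchings cyclic
best=None
for rev in(0,1):
  for s in range(4):
    bb=np.roll(b[::-1] if rev else b,s,0);R=[tri((W,u),(D,v)) for u,v in zip(a,bb)]
    e=sum(x[1][0] for x in R)
    if best is None or e<best[0]:best=(e,R)
X=np.array([x[0] for x in best[1]]);print(best[0]);print(X.round(4))
e=np.roll(X,-1,0)-X;print("sides",np.linalg.norm(e,axis=1).round(4))
print("centre",X.mean(0).round(4))
n=np.cross(X[2]-X[0],X[3]-X[1]);n/=np.linalg.norm(n);n*=np.sign(n[2]);print("normal",n.round(3),"tilt",np.degrees(np.arccos(n[2])))
i=np.argmax(np.linalg.norm(e,axis=1));L=e[i]-e[(i+2)%4];print("long dir deg",np.degrees(np.arctan2(L[1],L[0])),L.round(3))
```

```text
pics/w5.png 2156.5 [[211.1, 297.9], [157.9, 347.4], [142.9, 320.4], [193.6, 270.9]]
pics/side0.png 597.46875 [[349.1, 239.6], [340.1, 254.9], [306.9, 239.4], [315.6, 225.1]]
0.004862367525406788
[[ 0.6061 -0.0134  0.0781]
 [ 0.6225 -0.1043  0.0758]
 [ 0.5897 -0.1104  0.0553]
 [ 0.5737 -0.0194  0.0581]]
sides [0.0924 0.0392 0.0924 0.0386]
centre [ 0.598  -0.0619  0.0668]
normal [-0.509 -0.115  0.853] tilt 31.454645669365938
long dir deg 100.08704690162159 [-0.032  0.182  0.005]
```

View pics/q.png

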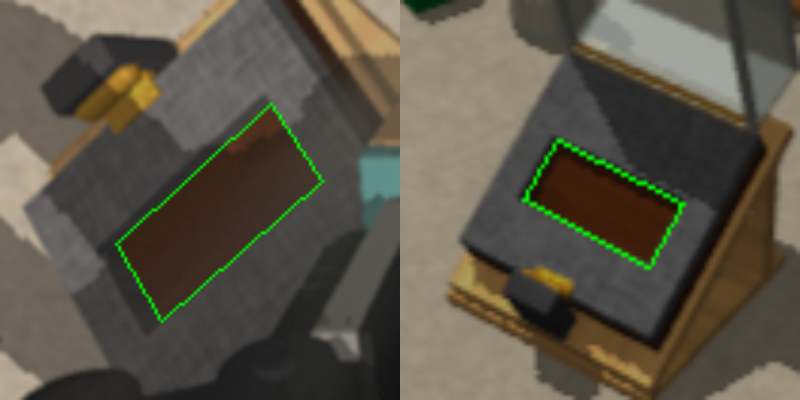

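The left overlay shows the mask covers only the brown floor, because the pocket walls are grey. Each view therefore hides the strip behind its nearest wall, so I'll refine with the floor plane and the deck corners.

Run:
```python
from h import *
p,r=np.load("w5.npy");W=cam("wrist",{"tool_pos":p,"tool_rot":r});D=cam("side");S=cam("scene")
a=np.array([[211.1,297.9],[157.9,347.4],[142.9,320.4],[193.6,270.9]])   # hi+y, hi-y, lo-y, lo+y
b=np.array([[315.6,225.1],[349.1,239.6],[340.1,254.9],[306.9,239.4]])
y=np.radians(10.1);x0=np.array([np.cos(y),np.sin(y),0]);ty=np.array([-np.sin(y),np.cos(y),0])
t=np.radians(30);tx=np.cos(t)*x0+np.sin(t)*np.array([0,0,1]);n=np.cross(tx,ty)
A=np.array([tx,ty,n]);c0=np.array([.598,-.062,.06])
def pl(C,q,off):
    o,d=ray(C,q);k=((c0+off*n-o)@n)/(d@n);return (A@(o+k*d-c0)*1000).round(1)
print("cams in tray frame",[(A@(ray(C,(320,240))[0]-c0)).round(2) for C in(W,D)])
for off in(-.004,0,.004):
    print(off,"W",[pl(W,q,off)[:2].tolist() for q in a],"D",[pl(D,q,off)[:2].tolist() for q in b])
for s,w in(((292.1,249),(190,232)),((340.6,272.8),(113.3,306.8))):
    X,e=tri((D,s),(W,w));print("deck low corner",X.round(4),np.round(e,4),(A@(X-c0)*1000).round(1))
L,_=tri((S,(275,179)),(D,(346,157)));print("lip",L.round(4),(A@(L-c0)*1000).round(1))
```

```text
cams in tray frame [array([0.15, 0.25, 0.31]), array([-0.35, -0.64,  1.2 ])]
-0.004 W [[17.2, 39.5], [16.3, -53.7], [-22.0, -53.7], [-21.2, 39.2]] D [[28.3, 52.3], [27.6, -42.2], [-13.9, -42.4], [-12.1, 52.1]]
0 W [[18.9, 42.2], [18.0, -49.9], [-19.7, -49.9], [-19.0, 41.9]] D [[27.0, 50.0], [26.3, -44.2], [-15.1, -44.4], [-13.2, 49.8]]
0.004 W [[20.6, 44.9], [19.7, -46.0], [-17.5, -46.0], [-16.8, 44.5]] D [[25.8, 47.7], [25.1, -46.2], [-16.2, -46.4], [-14.4, 47.5]]
deck low corner [ 0.5393 -0.0039  0.0396] [0.0014 0.0014] [-51.4  67.5   6.1]
deck low corner [ 0.5598 -0.1408  0.039 ] [0.0012 0.0012] [-55.1 -70.9   7.6]
lip [ 0.6693 -0.0473  0.2486] [157.3   2.  126.9]
```

Floor centre is about (0.600, -0.061, 0.065), tray yaw about 9.5° and the cover opens to about 1.82 rad. With the chimneys mid-pad, the pad corners would block a 30° swing. I'll set the house down on free table, already turned, and regrip with the chimneys at the uphill edge of the pads.

Call:
servo_tool([
  [0.7,15,0,0,0],
  [0.7,35,0,10,0],
  [0.7,35,0,20,0],
  [0.7,15,0,30,-10],
  [0.7,0,0,35,-10],
  [0.7,0,0,35,-10],
  [0.7,0,0,35,-10],
  [0.7,0,0,25,-3],
  [0.7,0,0,12,0],
  [0.7,0,0,6,0],
  [0.7,0,0,0,0],
  [0.7,0,0,0,0],
])

```text
t: 8.82
tool_pos: [0.5191, 0.1841, 0.0491]
tool_rot: [-0.259, 3.129, 0.0]
contact_force: [0.2, -0.8, -2.7]
opening: 0.0657
grip_force: 45.1
```

Call:
servo_tool([
  [0.7,0,0,1.5,0],
  [0.7,0,0,1.5,0],
  [0.7,0,0,0,0],
])

```text
t: 9.2
tool_pos: [0.5181, 0.1838, 0.0447]
tool_rot: [0.26, -3.131, 0.0]
contact_force: [-0.2, 0.7, -2.1]
opening: 0.0657
grip_force: 45.1
```

Call:
servo_tool([
  [0.7,0,0,1,0],
  [0.7,0,0,0,0],
  [0.7,0,0,0,0],
])

```text
t: 9.57
tool_pos: [0.5182, 0.1838, 0.0438]
tool_rot: [0.26, -3.131, 0.0]
contact_force: [-0.3, 0.2, -2.2]
opening: 0.0656
grip_force: 45.1
```

Call:
servo_tool([
  [0.7,0,0,1,0],
  [0.7,0,0,0,0],
  [0.7,0,0,0,0],
])

```text
t: 9.95
tool_pos: [0.5182, 0.1839, 0.0428]
tool_rot: [0.26, -3.131, 0.0]
contact_force: [-0.2, -0.5, -3.3]
opening: 0.0655
grip_force: 45.1
```

Call:
servo_tool([
  [0.7,0,0,0.7,0],
  [0.7,0,0,0.7,0],
  [0.7,0,0,0,0],
])

```text
t: 10.32
tool_pos: [0.519, 0.184, 0.0429]
tool_rot: [-0.26, 3.129, 0.0]
contact_force: [-2.1, -1.6, 6.5]
opening: 0.0655
grip_force: 46.0
```

Call:
servo_tool([
  [0.7,0,0,-1.5,0],
  [0.88,0,0,0,0],
  [0.88,0,0,-1.5,0],
  [0.88,0,0,0,0],
  [0.88,5.5,0,0,0],
  [0.88,0,0,0,0],
  [0.88,0,0,0,0],
])

```text
t: 11.2
tool_pos: [0.5127, 0.1829, 0.0444]
tool_rot: [-0.26, 3.131, 0.0]
contact_force: [-0.0, 0.2, 0.3]
opening: 0.0747
grip_force: 0.0
```

Run:
```python
from h import *
o=get_obs();print(o["t"],o["tool_pos"],o["contact_force"],o["opening"]);T=Ro.from_rotvec(o["tool_rot"]).as_matrix();W=cam("wrist",o)
im=get_image("wrist")[:,:,::-1].copy();cv2.imwrite("pics/w6.png",im)
hsv=cv2.cvtColor(im,cv2.COLOR_BGR2HSV)
m=cv2.inRange(hsv,(80,60,40),(100,255,255));print("blue bbox",cv2.boundingRect(m))
x,y,w,h=cv2.boundingRect(m)
m2=cv2.inRange(hsv,(5,70,60),(25,255,255));m2[:y+8]=0;m2[y+h:]=0
for c in cv2.findContours(m2,0,2)[0]:
    if 40<cv2.contourArea(c)<900:
        b=cv2.boundingRect(c);print(b)
        print((T.T@(onz(W,(b[0]+b[2]/2,b[1]+b[3]*.6),.053)-o["tool_pos"])*1000).round(1))
for v in(y,y+h):print((T.T@(onz(W,(322,v),.048)-o["tool_pos"])*1000).round(1))
```

```text
11.2 [0.51267581 0.1829203  0.04439255] [-0.02444719  0.24462751  0.28731038] 0.07472441428661362
blue bbox (227, 296, 193, 66)
(378, 324, 20, 25)
[-6.9 31.7 -8.6]
(248, 324, 20, 25)
[ -6.9 -28.   -8.6]
[12.5  1.4 -3.6]
[-23.3   1.4  -3.6]
```

Call:
servo_tool([
  [0.88,0,1.5,0,0],
  [0.7,0,0,0,0],
  [0.7,0,0,0,0],
  [0.7,0,0,0,0],
  [0.7,0,0,0,0],
  [0.7,0,0,-5,0],
  [0.7,0,0,-10,0],
  [0.7,0,0,-10,0],
  [0.7,0,0,0,0],
  [0.7,0,0,0,0],
], force=30)

```text
t: 12.5
tool_pos: [0.5125, 0.1844, 0.0694]
tool_rot: [-0.26, 3.131, 0.0]
contact_force: [0.3, 0.2, -2.8]
opening: 0.0641
grip_force: 33.5
```

Run:
```python
from h import *
o=get_obs();print(o["t"],o["tool_pos"],o["contact_force"],o["opening"],o["q"])
im=get_image("wrist")[:,:,::-1].copy()
m=cv2.inRange(cv2.cvtColor(im,cv2.COLOR_BGR2HSV),(80,60,40),(100,255,255));print("blue bbox",cv2.boundingRect(m))
```

```text
12.5 [0.51245157 0.18439385 0.06943034] [ 0.30902285  0.21412266 -2.8327554 ] 0.06410737252125805 [ 2.08718012e-01  2.06502927e-02  1.93067569e+00  3.47877014e-05
  1.19025111e+00 -1.52778900e+00]
blue bbox (227, 294, 193, 65)
```

The house is held again. A quick check shows that going straight in would put the gripper body against the open cover. So I'll first tilt the house by pressing it against the lower strip of the deck, then put it into the pocket from the robot's side.

Call:
servo_tool([
  [0.7,0,0,-20,0],
  [0.7,0,0,-40,0],
  [0.7,0,0,-40,0],
  [0.7,0,-12,-20,0],
  [0.7,0,-35,-10,0],
  [0.7,0,-50,0,0],
  [0.7,0,-55,0,0],
  [0.7,0,-50,0,0],
  [0.7,2,-35,0,0],
  [0.7,0,-15,10,0],
  [0.7,0,-5,24,0],
  [0.7,0,0,14,0],
])

```text
t: 14.05
tool_pos: [0.5517, -0.0692, 0.1491]
tool_rot: [0.259, -3.128, -0.002]
contact_force: [0.5, -0.5, -1.6]
opening: 0.0639
grip_force: 33.8
```

Call:
servo_tool([
  [0.7,0,0,10,0],
  [0.7,0,0,5,0],
  [0.7,0,0,0,0],
  [0.7,0,0,0,0],
])

```text
t: 14.55
tool_pos: [0.5535, -0.0693, 0.1373]
tool_rot: [-0.261, 3.129, -0.001]
contact_force: [0.3, -0.0, -2.9]
opening: 0.0641
grip_force: 34.0
```

Run:
```python
from h import *
o=get_obs();print(o["t"],o["tool_pos"],o["contact_force"],o["opening"])
d=(o["tool_pos"]-np.array([.5693,-.0666,.1022]))*1000;print("U",d@[.986,.165,0],"V",d@[-.165,.986,0],"z",d[2])
a=get_image("wrist")[230:480,160:480,::-1];b=get_image("side")[150:300,230:422,::-1]
cv2.imwrite("pics/w7.png",np.hstack([cv2.resize(a,(400,312)),cv2.resize(b,(400,312),interpolation=2)]))
```

```text
14.55 [ 0.55348271 -0.06931085  0.13727608] [ 0.31702753 -0.0218251  -2.87345987] 0.06411700889551226
U -16.043135713941467 V -0.06304485780162453 z 35.076075002696676
```

View pics/w7.png

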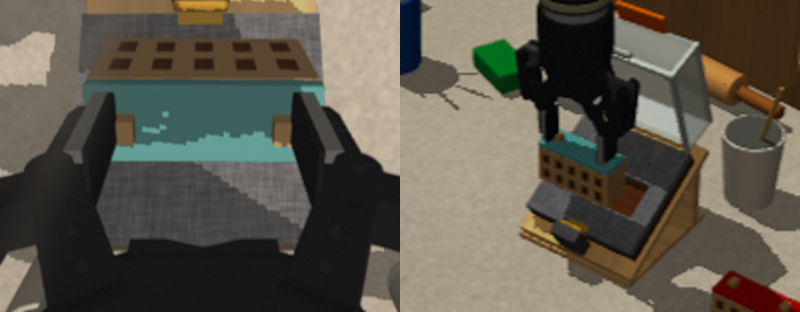

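The two crops show the house held level and square to the tray, with the catch centred at column 200 of the left crop. I have now viewed 10 pictures, so from here I measure by numbers only.

Call:
servo_tool([
  [0.7,1,0,12,0],
  [0.7,0,0,10,0],
  [0.7,0,0,5,0],
  [0.7,0,0,1,0],
  [0.7,0,0,0,0],
  [0.7,0,0,0,0],
])

```text
t: 15.4
tool_pos: [0.5523, -0.0696, 0.1089]
tool_rot: [-0.26, 3.13, -0.0]
contact_force: [-0.4, 0.4, -1.7]
opening: 0.0638
grip_force: 34.0
```

Call:
servo_tool([
  [0.7,0,0,1,0],
  [0.7,0,0,1,0],
  [0.7,0,0,0,0],
  [0.7,0,0,0,0],
])

```text
t: 15.9
tool_pos: [0.552, -0.0696, 0.1064]
tool_rot: [-0.26, 3.131, -0.0]
contact_force: [0.3, -0.2, -2.0]
opening: 0.0639
grip_force: 34.0
```

Call:
servo_tool([
  [0.7,0,0,1,0],
  [0.7,0,0,1,0],
  [0.7,0,0,0,0],
  [0.7,0,0,0,0],
])

```text
t: 16.4
tool_pos: [0.552, -0.0696, 0.1044]
tool_rot: [-0.26, 3.131, -0.0]
contact_force: [-0.3, -0.5, -2.3]
opening: 0.064
grip_force: 34.0
```

Call:
servo_tool([
  [0.7,0,0,1,0],
  [0.7,0,0,0,0],
  [0.7,0,0,0,0],
])

```text
t: 16.77
tool_pos: [0.5522, -0.0696, 0.1039]
tool_rot: [-0.26, 3.13, -0.0]
contact_force: [-0.8, -0.3, 1.7]
opening: 0.0644
grip_force: 35.4
```

Call:
servo_tool([
  [0.7,0,0,1,0],
  [0.7,0,0,0,0],
  [0.7,0,0,0,0],
])

```text
t: 17.15
tool_pos: [0.5525, -0.0696, 0.1038]
tool_rot: [-0.26, 3.13, -0.0]
contact_force: [-2.6, 1.2, 6.3]
opening: 0.0641
grip_force: 37.1
```

Call:
servo_tool([
  [0.7,0,0,1,0],
  [0.7,0,0,0,0],
  [0.7,0,0,0,0],
])

```text
t: 17.52
tool_pos: [0.553, -0.0696, 0.1038]
tool_rot: [-0.26, 3.129, -0.001]
contact_force: [-4.2, 1.3, 9.8]
opening: 0.064
grip_force: 38.4
```

Call:
servo_tool([
  [0.7,2.2,0,0.8,0],
  [0.7,2.2,0,0.9,0],
  [0.7,2.1,0,1,0],
  [0.7,2.1,0,1,0],
  [0.7,0,0,0,0],
  [0.7,0,0,0,0],
])

```text
t: 18.27
tool_pos: [0.544, -0.0711, 0.1]
tool_rot: [-0.26, 3.13, -0.0]
contact_force: [-5.7, 1.6, 10.1]
opening: 0.064
grip_force: 40.2
```

```bash
cat >> h.py <<'E'
def look(save):
    o=get_obs();F=np.array([.5693,-.0666,.1005]);d=(o["tool_pos"]-F)*1000
    im=get_image("wrist")[:,:,::-1].copy();cv2.imwrite(save,im)
    hsv=cv2.cvtColor(im,cv2.COLOR_BGR2HSV)
    m=cv2.inRange(hsv,(80,60,25),(100,255,255));m[:200]=0;x,y,w,h=cv2.boundingRect(m)
    print("t",o["t"],"UVz",(d@[.986,.165,0]).round(1),(d@[-.165,.986,0]).round(1),d[2].round(1),"F",o["contact_force"].round(1),"open",round(o["opening"],4),"grip",round(o["grip_force"],1))
    cols=m[:,x+w//2-10:x+w//2+10].sum(1)>255*10;r=np.where(cols)[0]
    # facade: brown rows above the roof
    f=cv2.inRange(hsv,(4,50,15),(25,255,255))[:,x+w//2-30:x+w//2+30].mean(1)>60;fr=np.where(f[max(r[0]-90,0):r[0]])[0]+max(r[0]-90,0)
    print("roof rows",r[0],r[-1],"bbox",(x,y,w,h),"facade top",fr[:1],len(fr));return im,m
E
python3 - <<'E'
from h import *
look("pics/w8.png")
W=cam("wrist")
# predicted rows of roof edges/facade bottom for tilt phi
o=get_obs();T=Ro.from_rotvec(o["tool_rot"]).as_matrix()
for ph in(0,10,20,30):
    a=np.radians(ph);piv=np.array([-5.5,0,-6.6])
    f=lambda h,z:proj(W,T@((piv+np.array([h*np.cos(a)+(z-51)*-np.sin(a)*-1*-1 if 0 else h*np.cos(a)+(z-51)*np.sin(a),0,h*np.sin(a)-(z-51)*np.cos(a)]))/1000)+o["tool_pos"])[1]
    print(ph,"roof low",f(17,48).round(1),"roof up",f(-17,48).round(1),"facade bottom",f(17,0).round(1))
E
```

```text
t 18.275 UVz -25.7 -0.3 -0.5 F [-5.7  1.6 10.1] open 0.064 grip 40.2
roof rows 296 364 bbox (228, 295, 191, 71) facade top [261] 34
0 roof low 297.9 roof up 360.5 facade bottom 260.2
10 roof low 296.5 roof up 365.0 facade bottom 273.0
20 roof low 296.3 roof up 368.7 facade bottom 286.7
30 roof low 297.2 roof up 371.4 facade bottom 301.1
```

```bash
sed -i 's/\[:,x+w\/\/2-30:x+w\/\/2+30\].mean/[:,x+25:x+55].mean/' h.py
cat >> h.py <<'E'
def fac(f):
    im=cv2.imread(f);hsv=cv2.cvtColor(im,cv2.COLOR_BGR2HSV)
    for a,b in((245,275),(370,400)):
        v=(cv2.inRange(hsv,(4,50,15),(25,255,255))[225:300,a:b].mean(1)).astype(int)
        print(a,"brown rows",[int(i)+225 for i in np.where(v>100)[0]][:1],[int(i)+225 for i in np.where(v>100)[0]][-1:])
E
python3 -c "
from h import *
fac('pics/w6.png');fac('pics/w8.png')"
```

```text
245 brown rows [262] [294]
370 brown rows [262] [295]
245 brown rows [241] [294]
370 brown rows [241] [294]
```

```bash
python3 -c "
from h import *
for f in('pics/w6.png','pics/w8.png'):
    hsv=cv2.cvtColor(cv2.imread(f),cv2.COLOR_BGR2HSV)
    print(f,[(r,*np.median(hsv[r:r+2,244:262].reshape(-1,3),0).astype(int).tolist()) for r in range(236,300,3)])
"
```

```text
pics/w6.png [(236, 18, 47, 169), (239, 18, 48, 170), (242, 17, 47, 170), (245, 18, 46, 120), (248, 17, 46, 109), (251, 17, 46, 107), (254, 17, 47, 126), (257, 18, 46, 116), (260, 17, 47, 108), (263, 16, 88, 86), (266, 15, 88, 85), (269, 16, 88, 83), (272, 15, 95, 79), (275, 16, 100, 82), (278, 15, 97, 66), (281, 12, 95, 49), (284, 12, 98, 47), (287, 15, 111, 77), (290, 16, 110, 79), (293, 17, 100, 87), (296, 86, 82, 67), (299, 86, 86, 82)]
pics/w8.png [(236, 18, 47, 119), (239, 17, 47, 119), (242, 16, 92, 107), (245, 16, 103, 127), (248, 17, 100, 118), (251, 16, 105, 130), (254, 17, 107, 132), (257, 16, 108, 131), (260, 16, 110, 131), (263, 16, 110, 130), (266, 17, 112, 131), (269, 17, 113, 130), (272, 16, 107, 100), (275, 15, 103, 82), (278, 16, 105, 82), (281, 16, 108, 82), (284, 13, 106, 49), (287, 12, 115, 57), (290, 16, 110, 82), (293, 19, 81, 84), (296, 87, 86, 77), (299, 86, 88, 99)]
```

The facade's lower edge has moved from row 262 to 272, which is a tilt of about 10°, as planned. I'll continue along the arc.

Call:
servo_tool([
  [0.7,2,0,1.2,0],
  [0.7,2,0,1.2,0],
  [0.7,1.9,0,1.4,0],
  [0.7,1.9,0,1.4,0],
  [0.7,1.8,0,1.5,0],
  [0.7,1.8,0,1.6,0],
  [0.7,1.6,0,1.6,0],
  [0.7,1.6,0,1.7,0],
  [0.7,0,0,0,0],
  [0.7,0,0,0,0],
])

```text
t: 19.58
tool_pos: [0.5303, -0.0734, 0.0903]
tool_rot: [-0.26, 3.129, -0.0]
contact_force: [-9.0, 2.5, 19.2]
opening: 0.0643
grip_force: 41.2
```

```bash
cat >> h.py <<'E'
def prof(f):
    hsv=cv2.cvtColor(cv2.imread(f),cv2.COLOR_BGR2HSV)
    print([(r,*np.median(hsv[r:r+2,244:262].reshape(-1,3),0).astype(int).tolist()) for r in range(255,306,3)])
E
python3 -c "
from h import *
look('pics/w9.png');prof('pics/w9.png')"
```

```text
t 19.575 UVz -39.6 -0.3 -10.2 F [-9.   2.5 19.2] open 0.0643 grip 41.2
roof rows 300 371 bbox (231, 299, 186, 75) facade top [262] 37
[(255, 17, 47, 112), (258, 17, 47, 112), (261, 17, 49, 111), (264, 17, 98, 97), (267, 17, 109, 118), (270, 17, 108, 111), (273, 17, 111, 117), (276, 17, 114, 125), (279, 17, 115, 124), (282, 16, 116, 125), (285, 17, 117, 124), (288, 16, 117, 124), (291, 17, 118, 124), (294, 17, 118, 124), (297, 16, 95, 70), (300, 86, 81, 99), (303, 86, 80, 104)]
```

Tilted about 29° and flush with the slope. Now I lift off along the normal and check that the tilt holds.

Call:
servo_tool([
  [0.7,2,0,-3.5,0],
  [0.7,2.5,0,-4.3,0],
  [0.7,3,0,-5.2,0],
  [0.7,3,0,-5.2,0],
  [0.7,0,0,0,0],
  [0.7,0,0,0,0],
  [0.7,0,0,0,0],
])

```text
t: 20.5
tool_pos: [0.5184, -0.0751, 0.1039]
tool_rot: [0.26, -3.13, -0.0]
contact_force: [0.1, 0.9, -2.0]
opening: 0.0636
grip_force: 35.7
```

```bash
python3 -c "
from h import *
look('pics/w10.png');prof('pics/w10.png')"
```

```text
t 20.5 UVz -51.6 0.0 3.4 F [ 0.1  0.9 -2. ] open 0.0636 grip 35.7
roof rows 294 358 bbox (227, 294, 193, 65) facade top [259] 34
[(255, 17, 45, 116), (258, 17, 47, 113), (261, 16, 95, 93), (264, 16, 92, 93), (267, 16, 93, 90), (270, 15, 101, 87), (273, 16, 103, 90), (276, 14, 99, 67), (279, 12, 100, 54), (282, 12, 103, 52), (285, 15, 111, 86), (288, 16, 110, 88), (291, 17, 103, 96), (294, 86, 73, 74), (297, 86, 84, 86), (300, 86, 90, 94), (303, 86, 88, 93)]
```

The house swung back to vertical, so the pivot is nearly free. I'll use the pocket itself instead: come in 18 mm uphill with the uphill edge on the pocket floor, then follow the arc down. I go in slowly and watch for the cover.

Call:
servo_tool([
  [0.7,0,0,-15,0],
  [0.7,-8,0,-15,0],
  [0.7,-15,0,0,0],
  [0.7,-12,0,0,0],
  [0.7,-10,0,0,0],
  [0.7,-5,0,0,0],
  [0.7,0,0,0,0],
  [0.7,0,0,0,0],
])

```text
t: 21.55
tool_pos: [0.5677, -0.0669, 0.134]
tool_rot: [0.26, -3.13, -0.0]
contact_force: [-1.0, 0.7, -1.8]
opening: 0.0634
grip_force: 35.7
```

Call:
servo_tool([
  [0.7,-3,0,0,0],
  [0.7,-3,0,0,0],
  [0.7,-2,0,0,0],
  [0.7,-2,0,0,0],
  [0.7,0,0,0,0],
])

```text
t: 22.18
tool_pos: [0.578, -0.0652, 0.1343]
tool_rot: [-0.26, 3.131, -0.0]
contact_force: [-0.5, 0.2, -1.5]
opening: 0.0641
grip_force: 35.8
```

Call:
servo_tool([
  [0.7,-2,0,0,0],
  [0.7,-2,0,0,0],
  [0.7,-1,0,0,0],
  [0.7,0,0,0,0],
])

```text
t: 22.68
tool_pos: [0.5829, -0.0644, 0.1343]
tool_rot: [-0.26, 3.131, 0.0]
contact_force: [0.8, -0.4, -1.8]
opening: 0.0639
grip_force: 35.8
```

```bash
python3 -c "
from h import *
look('pics/w11.png')
im=get_image('side')[:,:,::-1];cv2.imwrite('pics/s11.png',im)
m=cv2.inRange(cv2.cvtColor(im,cv2.COLOR_BGR2HSV),(3,180,90),(14,255,255))
for n,i in(('new',im),('old',cv2.imread('pics/side0.png'))):
    m=cv2.inRange(cv2.cvtColor(i,cv2.COLOR_BGR2HSV),(3,190,120),(12,255,255));m[:120]=0;m[200:]=0;m[:,:310]=0;m[:,400:]=0;print(n,cv2.boundingRect(m),m.sum()//255)
"
```

```text
t 22.675 UVz 13.8 -0.1 33.8 F [ 0.8 -0.4 -1.8] open 0.0639 grip 35.8
roof rows 294 359 bbox (227, 294, 193, 66) facade top [254] 39
new (342, 153, 12, 6) 9
old (333, 151, 23, 8) 19
```

Call:
servo_tool([
  [0.7,-1.5,0,0,0],
  [0.7,-1.5,0,0,0],
  [0.7,-1.5,0,0,0],
  [0.7,0,0,0,0],
])

```text
t: 23.28
tool_pos: [0.5874, -0.0636, 0.1343]
tool_rot: [-0.26, 3.131, 0.0]
contact_force: [0.8, -0.3, -1.7]
opening: 0.0641
grip_force: 35.8
```

Call:
servo_tool([
  [0.7,0,0,5,0],
  [0.7,0,0,5,0],
  [0.7,0,0,2,0],
  [0.7,0,0,0,0],
  [0.7,0,0,0,0],
])

```text
t: 23.9
tool_pos: [0.5874, -0.0637, 0.1224]
tool_rot: [-0.26, 3.131, -0.0]
contact_force: [-0.9, 0.3, -1.8]
opening: 0.0637
grip_force: 35.8
```

Call:
servo_tool([
  [0.7,0,0,4,0],
  [0.7,0,0,3,0],
  [0.7,0,0,0,0],
  [0.7,0,0,0,0],
])

```text
t: 24.4
tool_pos: [0.5873, -0.0637, 0.1153]
tool_rot: [0.26, -3.131, 0.0]
contact_force: [0.3, -0.6, -1.4]
opening: 0.0636
grip_force: 35.8
```

Call:
servo_tool([
  [0.7,0,0,1,0],
  [0.7,0,0,1,0],
  [0.7,0,0,0,0],
  [0.7,0,0,0,0],
])

```text
t: 24.9
tool_pos: [0.5873, -0.0637, 0.1133]
tool_rot: [-0.26, 3.131, -0.0]
contact_force: [-0.4, -0.5, -1.8]
opening: 0.0638
grip_force: 35.8
```

Call:
servo_tool([
  [0.7,0,0,1,0],
  [0.7,0,0,1,0],
  [0.7,0,0,0,0],
  [0.7,0,0,0,0],
])

```text
t: 25.4
tool_pos: [0.588, -0.0637, 0.113]
tool_rot: [-0.26, 3.129, -0.0]
contact_force: [-2.9, 0.5, 5.3]
opening: 0.0638
grip_force: 38.9
```

Call:
servo_tool([
  [0.7,0,0,-5,0],
  [0.7,-2.5,0,0,0],
  [0.7,-2,0,0,0],
  [0.7,0,0,1,0],
  [0.7,0,0,2,0],
  [0.7,0,0,0,0],
])

```text
t: 26.15
tool_pos: [0.5924, -0.0629, 0.115]
tool_rot: [-0.26, 3.13, -0.0]
contact_force: [-2.7, 0.5, 6.1]
opening: 0.0638
grip_force: 38.7
```

Call:
servo_tool([
  [0.7,2.2,0,0.9,0],
  [0.7,2.2,0,0.9,0],
  [0.7,2.1,0,1,0],
  [0.7,2.1,0,1,0],
  [0.7,2,0,1.2,0],
  [0.7,2,0,1.2,0],
  [0.7,0,0,0,0],
  [0.7,0,0,0,0],
])

```text
t: 27.15
tool_pos: [0.5798, -0.065, 0.1096]
tool_rot: [-0.26, 3.13, -0.0]
contact_force: [-5.6, 0.8, 9.6]
opening: 0.0636
grip_force: 42.2
```

```bash
python3 -c "
from h import *
look('pics/w12.png');prof('pics/w12.png')"
```

```text
t 27.15 UVz 10.6 -0.2 9.1 F [-5.6  0.8  9.6] open 0.0636 grip 42.2
roof rows 296 365 bbox (228, 296, 191, 70) facade top [206] 32
[(255, 13, 21, 83), (258, 13, 18, 82), (261, 15, 18, 81), (264, 15, 16, 80), (267, 15, 16, 80), (270, 15, 18, 65), (273, 11, 114, 67), (276, 15, 104, 76), (279, 15, 104, 78), (282, 16, 108, 82), (285, 13, 105, 50), (288, 13, 118, 60), (291, 16, 112, 82), (294, 47, 63, 79), (297, 87, 90, 92), (300, 87, 89, 105), (303, 87, 90, 104)]
```

Call:
servo_tool([
  [0.7,1.9,0,1.4,0],
  [0.7,1.9,0,1.4,0],
  [0.7,1.8,0,1.5,0],
  [0.7,1.8,0,1.6,0],
  [0.7,1.6,0,1.6,0],
  [0.7,1.6,0,1.7,0],
  [0.7,0,0,0,0],
  [0.7,0,0,0,0],
])

```text
t: 28.2
tool_pos: [0.5674, -0.067, 0.1004]
tool_rot: [0.26, -3.126, -0.0]
contact_force: [-14.3, -0.2, 15.4]
opening: 0.0638
grip_force: 42.3
```

```bash
python3 -c "
from h import *
look('pics/w13.png');prof('pics/w13.png')"
```

```text
t 28.2 UVz -2.0 -0.1 -0.1 F [-14.3  -0.2  15.4] open 0.0638 grip 42.3
roof rows 300 371 bbox (230, 299, 186, 74) facade top [210] 30
[(255, 15, 28, 81), (258, 15, 25, 80), (261, 15, 24, 77), (264, 15, 22, 81), (267, 15, 19, 81), (270, 15, 19, 79), (273, 15, 17, 77), (276, 15, 16, 75), (279, 15, 13, 77), (282, 15, 14, 76), (285, 15, 13, 76), (288, 15, 13, 75), (291, 15, 13, 73), (294, 10, 10, 76), (297, 13, 71, 59), (300, 86, 83, 105), (303, 86, 81, 108)]
```

The wrist numbers match the flush state seen on the deck, and the height above the floor plane agrees with the forecast, so the house is seated. I'll relieve the pressure and open slowly.

Call:
servo_tool([
  [0.7,1,0,-1.5,0],
  [0.7,0,0,-1,0],
  [0.8,0,0,0,0],
  [0.84,0,0,0,0],
  [0.88,0,0,0,0],
  [0.92,0,0,0,0],
  [0.92,0,0,0,0],
  [0.92,0,0,0,0],
])

```text
t: 29.25
tool_pos: [0.5678, -0.0669, 0.1004]
tool_rot: [0.26, -3.131, 0.0]
contact_force: [-0.6, 0.5, 0.6]
opening: 0.0786
grip_force: 0.0
```

```bash
python3 -c "
from h import *
look('pics/w14.png')"
```

```text
t 29.25 UVz -1.5 -0.1 -0.1 F [-0.6  0.5  0.6] open 0.0786 grip 0.0
roof rows 291 362 bbox (230, 291, 186, 73) facade top [209] 28
```

Call:
servo_tool([
  [0.92,2,0,-4,0],
  [0.92,5,0,-10,0],
  [0.92,15,0,-25,0],
  [0.92,30,0,-30,0],
  [0.92,30,0,-30,0],
  [0.92,10,0,-10,0],
  [0.92,0,0,0,0],
  [0.92,0,0,0,0],
  [0.92,0,0,0,0],
])

```text
t: 30.42
tool_pos: [0.477, -0.0818, 0.2079]
tool_rot: [0.26, -3.128, -0.002]
contact_force: [0.1, 0.2, -0.3]
opening: 0.0788
grip_force: 0.0
```

```bash
cat > m.py <<'E'
from h import *
y=np.radians(9.5);t=np.radians(30);tx=np.array([np.cos(y)*np.cos(t),np.sin(y)*np.cos(t),np.sin(t)]);ty=np.array([-np.sin(y),np.cos(y),0]);n=np.cross(tx,ty);A=np.array([tx,ty,n]);P=np.array([.5998,-.0612,.0632])  # pocket floor
def pl(C,q,h):
    o,d=ray(C,q);k=((P+h*n-o)@n)/(d@n);return A@(o+k*d-P)*1000
E
python3 - <<'E'
from m import *
o=get_obs();W=cam("wrist",o);print(o["t"],o["tool_pos"])
for nm,C in(("wrist",W),("side",cam("side"))):
    im=get_image(nm)[:,:,::-1].copy();cv2.imwrite(f"pics/{nm}15.png",im)
    hsv=cv2.cvtColor(im,cv2.COLOR_BGR2HSV);m=cv2.inRange(hsv,(80,60,25),(100,255,255))
    if nm=="side":m[:, :270]=0;m[:,380:]=0
    m=cv2.morphologyEx(m,cv2.MORPH_CLOSE,np.ones((9,9)))
    c=max(cv2.findContours(m,0,1)[0],key=cv2.contourArea)
    Q=np.array([pl(C,p[0],.048)[:2] for p in c],np.float32);print(nm,cv2.boundingRect(c),cv2.minAreaRect(Q))
    if nm=="side":
        k=cv2.inRange(hsv,(3,170,90),(14,255,255));k[:100]=0;k[260:]=0;k[:,300:][:, 120:]=0;k[:,:290]=0
        cc=max(cv2.findContours(k,0,1)[0],key=cv2.contourArea);print("lip side",cv2.boundingRect(cc),cv2.contourArea(cc))
E
```

```text
30.425 [ 0.47696115 -0.08178276  0.20792956]
wrist (270, 332, 105, 41) ((-5.17704963684082, 1.2197532653808594), (89.5711669921875, 33.093265533447266), 89.9622802734375)
side (302, 220, 40, 27) ((-3.3820953369140625, -0.9108619689941406), (34.873626708984375, 91.04037475585938), 0.07020837068557739)
lip side (392, 191, 18, 12) 61.0
```

The roof rectangle lies at (-4, 0) mm on the slope, measures 34 x 90 mm and is square, so the house is seated and released with the cover open. Next I shut the jaws, go over the cover and come down behind its lip.

Call:
servo_tool([
  [0,0,0,-30,0],
  [0,0,0,-45,0],
  [0,-20,0,-25,0],
  [0,-45,0,0,0],
  [0,-55,0,0,0],
  [0,-50,0,0,0],
  [0,-38,0,0,0],
  [0,-20,0,0,0],
  [0,0,0,15,0],
  [0,0,0,30,0],
  [0,0,0,20,0],
  [0,0,0,0,0],
])

```text
t: 32.02
tool_pos: [0.7001, -0.0444, 0.2409]
tool_rot: [0.259, -3.125, -0.002]
contact_force: [-0.6, -0.1, -0.1]
opening: 0.0001
grip_force: 0.0
```

Run:
```python
from h import *
look("pics/w16.png")
im=get_image("side")[:,:,::-1];cv2.imwrite("pics/s16.png",im);im2=get_image("scene")[:,:,::-1];cv2.imwrite("pics/sc16.png",im2)
pts=[]
for i,(x,y,w,h),C in((im,(310,140,60,35),cam("side")),(im2,(250,160,60,40),cam("scene"))):
    k=cv2.inRange(cv2.cvtColor(i.copy(),cv2.COLOR_BGR2HSV),(3,130,80),(14,255,255));mm=np.zeros_like(k);mm[y:y+h,x:x+w]=k[y:y+h,x:x+w]
    c=max(cv2.findContours(mm,0,1)[0],key=cv2.contourArea);print(cv2.boundingRect(c),cv2.contourArea(c));q=cv2.moments(c);pts.append((C,(q["m10"]/q["m00"],q["m01"]/q["m00"])))
X,e=tri(*pts);d=(X-[.5693,-.0666,.1005])*1000;print(X,e,"U",d@[.986,.165,0],"V",d@[-.165,.986,0],"z",d[2])
```

```text
t 32.025 UVz 132.6 0.3 140.4 F [-0.6 -0.1 -0.1] open 0.0001 grip 0.0Traceback (most recent call last):
  File "<stdin>", line 2, in <module>
  File "h.py", line 40, in look
    f=cv2.inRange(hsv,(4,50,15),(25,255,255))[:,x+25:x+55].mean(1)>60;fr=np.where(f[max(r[0]-90,0):r[0]])[0]+max(r[0]-90,0)
                                                                                        ~^^^
IndexError: index 0 is out of bounds for axis 0 with size 0
```

Call:
servo_tool([
  [0,5,0,0,0],
  [0,5,0,0,0],
  [0,4,0,0,0],
  [0,3,0,0,0],
  [0,0,0,0,0],
])

```text
t: 32.7
tool_pos: [0.685, -0.0473, 0.2446]
tool_rot: [-0.26, 3.131, -0.0]
contact_force: [0.2, 0.4, -0.2]
opening: 0.0002
grip_force: 0.0
```

Call:
servo_tool([
  [0,3,0,0,0],
  [0,3,0,0,0],
  [0,3,0,0,0],
  [0,0,0,0,0],
])

```text
t: 33.2
tool_pos: [0.6762, -0.0488, 0.2444]
tool_rot: [0.26, -3.131, -0.0]
contact_force: [1.6, -0.1, -0.1]
opening: 0.0001
grip_force: 0.1
```

Call:
servo_tool([
  [0,3,0,0,0],
  [0,3,0,0,0],
  [0,3,0,0,0],
  [0,0,0,0,0],
])

```text
t: 33.7
tool_pos: [0.6672, -0.0503, 0.2446]
tool_rot: [0.26, -3.131, 0.0]
contact_force: [0.1, -0.1, -0.1]
opening: 0.0005
grip_force: 0.4
```

```bash
cat > lip.py <<'E'
from m import *
F=np.array([.5693,-.0666,.1005])
def lip():
    o=get_obs();d=(o["tool_pos"]-F)*1000;print("t",o["t"],"TCP U",(d@[.986,.165,0]).round(1),"V",(d@[-.165,.986,0]).round(1),"z",d[2].round(1),"F",o["contact_force"].round(1))
    for nm in("scene","side"):
        C=cam(nm);i=get_image(nm)[:,:,::-1].copy();cv2.imwrite(f"pics/{nm}_l.png",i)
        k=cv2.inRange(cv2.cvtColor(i,cv2.COLOR_BGR2HSV),(3,150,70),(12,255,255));k[:,:250]=0;k[:,380:]=0;k[:120]=0;k[280:]=0
        c=max(cv2.findContours(k,0,1)[0],key=cv2.contourArea);q=cv2.moments(c);p=(q["m10"]/q["m00"],q["m01"]/q["m00"])
        # ray meets tray's mid plane (y=0)
        w,r=ray(C,p);X=w+r*(((P-w)@ty)/(r@ty));v=A@(X-P)*1000-[70,0,10]
        print(nm,cv2.boundingRect(c),cv2.contourArea(c),"rel hinge",v.round(1),"R",np.hypot(v[0],v[2]).round(1),"theta",(np.radians(158.2)-np.arctan2(v[2],v[0])).round(3))
if __name__=="__main__":lip()
E
python3 lip.py
```

```text
t 33.7 TCP U 99.2 V -0.1 z 144.1 F [ 0.1 -0.1 -0.1]
scene (280, 170, 12, 15) 100.0 rel hinge [ 19.7  -0.  112. ] R 113.7 theta 1.364
side (331, 154, 24, 8) 15.0 rel hinge [ 78.3   0.  117.9] R 141.6 theta 1.777
```

Call:
servo_tool([
  [0,5,0,-0.5,0],
  [0,6,0,-0.5,0],
  [0,6,0,-0.5,0],
  [0,5,0,-0.5,0],
  [0,6,0,1,0],
  [0,6,0,1,0],
  [0,7,0,1,0],
  [0,6,0,1,0],
  [0,6,0,2,0],
  [0,6,0,2,0],
  [0,6,0,3,0],
  [0,5,0,3,0],
])

```text
t: 35.3
tool_pos: [0.5981, -0.0619, 0.2326]
tool_rot: [-0.26, 3.131, -0.0]
contact_force: [-0.8, -0.6, 2.2]
opening: 0.0002
grip_force: 0.7
```

```bash
python3 lip.py
```

```text
t 35.3 TCP U 29.1 V -0.1 z 132.1 F [-0.8 -0.6  2.2]
scene (292, 159, 14, 14) 106.0 rel hinge [-44.4  -0.  130.9] R 138.2 theta 0.863
side (311, 175, 24, 10) 45.0 rel hinge [  1.   -0.  149.2] R 149.2 theta 1.197
```

The side view gives a cover angle of about 1.2 rad, as planned. I'll go on along the arc.

Call:
servo_tool([
  [0,7,0,4,0],
  [0,7,0,4,0],
  [0,7,0,4.5,0],
  [0,6,0,5,0],
  [0,6.5,0,5.5,0],
  [0,6.5,0,6,0],
  [0,6,0,6.5,0],
  [0,5.5,0,6.5,0],
  [0,5.5,0,7,0],
  [0,5.5,0,7,0],
  [0,5.5,0,8,0],
  [0,5,0,8,0],
])

```text
t: 36.9
tool_pos: [0.526, -0.0739, 0.1598]
tool_rot: [0.26, -3.131, 0.0]
contact_force: [0.3, 0.1, 1.0]
opening: -0.0004
grip_force: 0.3
```

```bash
python3 lip.py
```

```text
t 36.9 TCP U -43.9 V -0.0 z 59.3 F [0.3 0.1 1. ]
scene (291, 169, 22, 11) 55.0 rel hinge [-57.8   0.  112.4] R 126.4 theta 0.715
side (293, 217, 30, 15) 161.0 rel hinge [-86.5  -0.   99.3] R 131.6 theta 0.474
```

Call:
servo_tool([
  [0,3.5,0,6,0],
  [0,3.5,0,6,0],
  [0,3,0,6,0],
  [0,3,0,6,0],
  [0,2,0,5.5,0],
  [0,1,0,5.5,0],
  [0,1,0,5,0],
  [0,1,0,4,0],
  [0,0,0,0,0],
])

```text
t: 38.12
tool_pos: [0.5083, -0.0767, 0.1159]
tool_rot: [0.26, -3.13, -0.001]
contact_force: [-1.1, 1.0, 0.8]
opening: -0.0001
grip_force: 0.0
```

```bash
python3 lip.py
```

```text
t 38.125 TCP U -61.8 V 0.1 z 15.4 F [-1.1  1.   0.8]
scene (292, 184, 27, 9) 57.5 rel hinge [-121.4   -0.    75.1] R 142.7 theta 0.173
side (291, 241, 29, 11) 110.5 rel hinge [-114.4   -0.    50.9] R 125.2 theta 0.038
```

Call:
servo_tool([
  [0,0,0,3,0],
  [0,0,0,3,0],
  [0,0,0,0,0],
])

```text
t: 38.6
tool_pos: [0.5084, -0.0767, 0.11]
tool_rot: [0.26, -3.13, -0.0]
contact_force: [0.0, -0.7, 0.4]
opening: -0.0001
grip_force: 0.0
```

Call:
servo_tool([
  [0,0,0,2,0],
  [0,0,0,2,0],
  [0,0,0,0,0],
])

```text
t: 38.98
tool_pos: [0.5085, -0.0768, 0.1061]
tool_rot: [0.26, -3.131, -0.0]
contact_force: [-1.4, -0.4, -0.3]
opening: 0.0
grip_force: 0.0
```

Call:
servo_tool([
  [0,0,0,1,0],
  [0,0,0,1,0],
  [0,0,0,0,0],
])

```text
t: 39.35
tool_pos: [0.5086, -0.0768, 0.1043]
tool_rot: [0.26, -3.131, -0.0]
contact_force: [-0.1, 0.1, 0.3]
opening: 0.0002
grip_force: 0.0
```

Call:
servo_tool([
  [0,0,0,1,0],
  [0,0,0,1,0],
  [0,0,0,0,0],
])

```text
t: 39.72
tool_pos: [0.5086, -0.0768, 0.1023]
tool_rot: [0.26, -3.131, -0.0]
contact_force: [0.2, -1.0, 0.7]
opening: 0.0002
grip_force: 0.0
```

Call:
servo_tool([
  [0,0,0,1,0],
  [0,0,0,1,0],
  [0,0,0,0,0],
])

```text
t: 40.1
tool_pos: [0.5086, -0.0768, 0.1003]
tool_rot: [0.26, -3.131, 0.0]
contact_force: [-0.0, -0.2, 0.1]
opening: -0.0001
grip_force: 0.0
```

```bash
python3 lip.py
```

```text
t 40.1 TCP U -61.5 V -0.1 z -0.2 F [-0.  -0.2  0.1]
scene (293, 190, 26, 8) 36.0 rel hinge [-127.7   -0.    62.4] R 142.1 theta 0.074
side (292, 246, 27, 12) 115.0 rel hinge [-121.4   -0.    35.8] R 126.5 theta -0.094
```

Call:
servo_tool([
  [0,0,0,1,0],
  [0,0,0,1,0],
  [0,0,0,0,0],
])

```text
t: 40.58
tool_pos: [0.5086, -0.0768, 0.0983]
tool_rot: [0.26, -3.131, -0.0]
contact_force: [0.2, 0.4, 0.9]
opening: 0.0001
grip_force: 0.0
```

Call:
servo_tool([
  [0,0,0,1,0],
  [0,0,0,1,0],
  [0,0,0,0,0],
])

```text
t: 40.95
tool_pos: [0.5088, -0.0768, 0.0967]
tool_rot: [-0.26, 3.131, -0.0]
contact_force: [-1.0, 0.1, 2.5]
opening: 0.0
grip_force: 1.5
```

Call:
servo_tool([
  [0,0,0,1,0],
  [0,0,0,1,0],
  [0,0,0,0,0],
])

```text
t: 41.32
tool_pos: [0.5089, -0.0769, 0.0962]
tool_rot: [0.26, -3.131, 0.0]
contact_force: [-6.3, 1.6, 11.3]
opening: 0.0004
grip_force: 6.2
```

The bar is felt at z ≈ 0.0965. I'll press on in small steps.

Call:
servo_tool([
  [0,0,0,0.7,0],
  [0,0,0,0,0],
])

```text
t: 41.58
tool_pos: [0.509, -0.0769, 0.0961]
tool_rot: [0.26, -3.131, 0.0]
contact_force: [-7.4, 1.9, 14.7]
opening: -0.0002
grip_force: 7.9
```

Call:
servo_tool([
  [0,0,0,0.7,0],
  [0,0,0,0,0],
])

```text
t: 41.82
tool_pos: [0.509, -0.0769, 0.096]
tool_rot: [0.261, -3.13, 0.0]
contact_force: [-9.4, 2.3, 17.1]
opening: -0.0001
grip_force: 9.6
```

Call:
servo_tool([
  [0,0,0,0.7,0],
  [0,0,0,0,0],
])

```text
t: 42.08
tool_pos: [0.5091, -0.0769, 0.0958]
tool_rot: [0.261, -3.13, 0.0]
contact_force: [-10.7, 2.9, 20.3]
opening: 0.0004
grip_force: 11.2
```

Call:
servo_tool([
  [0,0,0,0.8,0],
  [0,0,0,0,0],
])

```text
t: 42.32
tool_pos: [0.5091, -0.0768, 0.093]
tool_rot: [-0.26, 3.13, -0.0]
contact_force: [-3.3, 0.7, 9.0]
opening: 0.0001
grip_force: 4.7
```

Call:
servo_tool([
  [0,0,0,0.8,0],
  [0,0,0,0,0],
])

```text
t: 42.58
tool_pos: [0.5092, -0.0768, 0.0917]
tool_rot: [-0.26, 3.13, -0.0]
contact_force: [-1.8, 1.0, 4.9]
opening: -0.0001
grip_force: 2.9
```

The bar gave way. I follow it down to the stop.

Call:
servo_tool([
  [0,0,0,1,0],
  [0,0,0,0,0],
])

```text
t: 42.82
tool_pos: [0.5092, -0.0768, 0.0904]
tool_rot: [-0.26, 3.129, -0.0]
contact_force: [-1.0, 0.6, 4.1]
opening: 0.0001
grip_force: 2.3
```

Call:
servo_tool([
  [0,0,0,1,0],
  [0,0,0,1,0],
  [0,0,0,0,0],
])

```text
t: 43.2
tool_pos: [0.5083, -0.0769, 0.0871]
tool_rot: [0.26, -3.13, 0.0]
contact_force: [-0.2, 0.2, 2.3]
opening: 0.0003
grip_force: 0.5
```

Call:
servo_tool([
  [0,0,0,1,0],
  [0,0,0,1,0],
  [0,0,0,0,0],
])

```text
t: 43.58
tool_pos: [0.5086, -0.0768, 0.0857]
tool_rot: [0.26, -3.13, 0.0]
contact_force: [-0.2, 0.7, 2.9]
opening: 0.0001
grip_force: 1.2
```

Call:
servo_tool([
  [0,0,0,1,0],
  [0,0,0,0,0],
])

```text
t: 43.82
tool_pos: [0.5087, -0.0769, 0.0854]
tool_rot: [0.26, -3.13, 0.0]
contact_force: [-2.7, 0.8, 7.3]
opening: 0.0
grip_force: 3.4
```

Call:
servo_tool([
  [0,0,0,1,0],
  [0,0,0,0,0],
])

```text
t: 44.08
tool_pos: [0.5087, -0.0769, 0.0852]
tool_rot: [0.26, -3.13, 0.0]
contact_force: [-5.2, 1.6, 10.7]
opening: -0.0002
grip_force: 5.9
```

Call:
servo_tool([
  [0,0,0,1,0],
  [0,0,0,0,0],
])

```text
t: 44.32
tool_pos: [0.5088, -0.0769, 0.085]
tool_rot: [0.26, -3.13, 0.0]
contact_force: [-8.2, 1.6, 16.2]
opening: -0.0
grip_force: 8.5
```

The stop is firm at z ≈ 0.085, 10.5 mm below the bar, which matches 0.073 rad. One more small press, then I retreat and check.

Call:
servo_tool([
  [0,0,0,1,0],
  [0,0,0,0,0],
  [0,0,0,-3,0],
  [0,0,0,-4,0],
  [0,0,0,-20,0],
  [0,20,0,-45,0],
  [0,40,0,-45,0],
  [0,30,0,-20,0],
  [0,0,0,0,0],
  [0,0,0,0,0],
  [0,0,0,0,0],
])

```text
t: 45.7
tool_pos: [0.4197, -0.0913, 0.2172]
tool_rot: [0.261, -3.128, -0.002]
contact_force: [-1.1, -0.1, 0.1]
opening: 0.0004
grip_force: 0.0
```

Run:
```python
from lip import *
lip()
o=get_obs();C=cam("wrist",o);i=get_image("wrist")[:,:,::-1].copy();cv2.imwrite("pics/wl.png",i);hsv=cv2.cvtColor(i,cv2.COLOR_BGR2HSV)
k=cv2.inRange(hsv,(3,150,70),(12,255,255));c=max(cv2.findContours(k,0,1)[0],key=cv2.contourArea);print("wrist lip",cv2.boundingRect(c),cv2.contourArea(c))
q=cv2.moments(c);p=(q["m10"]/q["m00"],q["m01"]/q["m00"])
S,D=cam("scene"),cam("side");pp=[(C,p)]
for nm,K in(("scene",S),("side",D)):
    im=cv2.imread(f"pics/{nm}_l.png");kk=cv2.inRange(cv2.cvtColor(im,cv2.COLOR_BGR2HSV),(3,150,70),(12,255,255));kk[:,:250]=0;kk[:,380:]=0;kk[:120]=0;kk[290:]=0
    cc=max(cv2.findContours(kk,0,1)[0],key=cv2.contourArea);q=cv2.moments(cc);pp.append((K,(q["m10"]/q["m00"],q["m01"]/q["m00"])))
X,e=tri(*pp);v=A@(X-P)*1000-[70,0,10];print("lip",X.round(4),np.round(e,4),v.round(1),"theta",(np.radians(158.2)-np.arctan2(v[2],v[0])).round(3))
m=cv2.inRange(hsv,(80,35,40),(105,255,255));cs=[c for c in cv2.findContours(m,0,1)[0] if cv2.contourArea(c)>600]
for c in cs:
    Q=np.array([pl(C,p[0],.048)[:2] for p in c],np.float32);print("blue",cv2.boundingRect(c),cv2.minAreaRect(Q))
```

```text
t 45.7 TCP U -151.5 V 0.3 z 116.7 F [-1.1 -0.1  0.1]
scene (294, 195, 24, 7) 19.5 rel hinge [-124.3    0.    52.4] R 134.9 theta 0.019
side (293, 252, 26, 10) 11.0 rel hinge [-125.6   -0.     3.9] R 125.6 theta -0.35
wrist lip (133, 345, 32, 22) 262.0
lip [ 0.504  -0.1379  0.1116] [0.0749 0.0653 0.0157] [-138.6  -59.9   85.5] theta 0.172
```

Run:
```python
from lip import *
o=get_obs();C=cam("wrist",o);i=cv2.imread("pics/wl.png");hsv=cv2.cvtColor(i,cv2.COLOR_BGR2HSV)
k=cv2.inRange(hsv,(2,140,60),(14,255,255));k[:,:230]=0;k[:,420:]=0
for c in cv2.findContours(k,0,1)[0]:
    if cv2.contourArea(c)>60:
        Q=np.array([pl(C,p[0],.064)[:2] for p in c],np.float32);print("orange",cv2.boundingRect(c),cv2.minAreaRect(Q))
m=cv2.inRange(hsv,(75,20,30),(110,255,255));m[:,:230]=0;m[:,420:]=0;m=cv2.morphologyEx(m,cv2.MORPH_CLOSE,np.ones((7,7)))
for c in cv2.findContours(m,0,1)[0]:
    if cv2.contourArea(c)>200:
        Q=np.array([pl(C,p[0],.048)[:2] for p in c],np.float32);print("blue",cv2.boundingRect(c),cv2.minAreaRect(Q))
```

```text
blue (315, 390, 15, 27) ((-0.48455333709716797, 1.3732781410217285), (13.109561920166016, 22.8342227935791), 89.7515869140625)
```

Call:
servo_tool([
  [0,0,30,-10,0],
  [0,0,45,-10,0],
  [0,0,45,0,0],
  [0,0,20,0,0],
  [0,0,0,0,0],
  [0,0,0,0,0],
])

```text
t: 46.6
tool_pos: [0.3969, 0.046, 0.2384]
tool_rot: [0.26, -3.13, 0.0]
contact_force: [-0.5, 1.1, 0.5]
opening: 0.0002
grip_force: 0.0
```

Run:
```python
from lip import *
o=get_obs();print(o["t"])
for nm,(x0,x1,y0,y1) in(("wrist",(40,300,200,480)),("side",(270,390,180,290)),("scene",(230,340,150,290))):
    C=cam(nm,o);i=get_image(nm)[:,:,::-1].copy();cv2.imwrite(f"pics/{nm}_f.png",i);hsv=cv2.cvtColor(i,cv2.COLOR_BGR2HSV)
    for lab,lo,hi,h in(("orange",(3,150,80),(12,255,255),.064),("blue",(75,25,30),(108,255,255),.048)):
        k=np.zeros((480,640),np.uint8);k[y0:y1,x0:x1]=cv2.inRange(hsv,lo,hi)[y0:y1,x0:x1];k=cv2.morphologyEx(k,cv2.MORPH_CLOSE,np.ones((5,5)))
        for c in cv2.findContours(k,0,1)[0]:
            if cv2.contourArea(c)>80:
                Q=np.array([pl(C,p[0],h)[:2] for p in c],np.float32);r=cv2.minAreaRect(Q);print(nm,lab,cv2.boundingRect(c),np.round(r[0],1),np.round(r[1],1),round(r[2]))
```

```text
46.6
wrist orange (150, 309, 62, 31) [-62.3   0.5] [60.3 28.9] 90
side blue (301, 220, 41, 26) [-3.6 -0.5] [34.  90.9] 0
```

The house is at (-3.6, -0.5) mm and square. The lip's width on the shut plane comes out at 60.3 mm against the true 60, so the cover is fully shut. I'm handing in.

```bash
python3 -c "
from station import *
print(finish_job())"
```

```text
the job is handed in; nothing more can be done
None
```

I handed the job in at about 47 s. The blue-roofed house was upright in the pocket and let go before I closed the cover, and the cover snapped past the catch bar onto its stop. `finish_job()` gave no verdict; my last camera check showed the house seated and the cover shut.

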